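Set the drying-line controller for the panel in the tray

ROBOT

A 6-joint arm with a two-finger parallel gripper is mounted at the origin on the work surface. World frame = base frame: x ahead of the robot, y to its left, z up, the work surface at z = 0. Lengths are in m, angles in rad, forces in N, time in s.
With the tool pointing down it reaches from about 0.35 to 0.775 m from the base axis. Payload 7.3 kg.
Tool frame: the origin (TCP) lies at the very end of the fingers, on their centre line; the grasp point (between the pads) lies 19 mm behind it (robot.pinch_z is the distance from the TCP to the grasp point, in m); z points along the fingers, y is the line along which they close (so a half turn about z gives the same grasp; the last joint's range is limited). The gripper opens to 92 mm and grips with 3 to 60 N. Pads are 19 mm wide; open, the fingers measure 130 mm over their backs; the gripper's body (75 mm by 190 mm) begins 47 mm behind the grasp point.
Start: joints at [-1.268, 0.342, 1.524, -0, 1.275, -0.146], TCP at [0.228, -0.473, 0.227] pointing down, gripper open.
Joint ranges: [-2.53, 2.53], [-0.77, 2.02], [0.04, 2.7], [-1, 4.14], [0.28, 2.66], [-3.11, 3.11]. Speed limits (rad/s): [2.57, 2.57, 3.14, 3.14, 3.14, 3.14].

INTERFACE

Orientations are given as [roll, pitch, yaw] about the fixed x, y, z axes, in that order (R = Rz(yaw) Ry(pitch) Rx(roll)).
In Python, from cell import robot gives the robot as it stands.
- The arm moves only by the tool move_arm, never from a script. Its argument "motion" is a list of rows, each a list of 6 numbers: the shift along the tool's x, y, z in units of 0.1 m (1.0 is 0.1 m), then the turn, a rotation vector about the tool's x, y, z in units of pi rad (1.0 is pi rad). In form: [[dx, dy, dz, rx, ry, rz], ...]. A call has 1 to 12 rows; each row is the pose to reach, as a shift and turn from the pose commanded when the call began, along the tool's axes at that moment, turning the shorter way round; what a row does not reach only later rows make up. A row lasts 1/8 s, in which the tool goes at most 62.5 mm and 10.7 degrees, less where a joint would pass 70% of its speed; a pose out of reach is approached as far as the arm can. A call with a number of a shift or a turn outside -1 to 1 is refused whole. A call with a gripper value outside its range is refused whole. "fingers" is the opening, from -1 (shut) to 1 (fully open), set as the call begins (left out, the last holds). The fingers move at their own pace and stop on an object; "newtons" is the grip in N (left out, the last holds). Time passes only in rows, so rows that repeat a pose let the fingers close. It gives the time, the measured TCP pose, the force, the opening and the grip force at its end, in the units of the state.
- robot.observe(): the state, without advancing time (a new reading comes with each control period).
- robot.read_camera(name): name is "scene" or "top" or "wrist"; returns a dict with "image" (480x640x3 uint8, red, green, blue), "range_z" (480x640 float32, m along the optical axis (not along the pixel's ray), 0 where there is no reading), "vfov" (degrees; the focal length in pixels is half the picture's height over the tangent of half this angle, whatever the lens; pixels are square), "cx", "cy" (the principal point, pixels), "extrinsics" (4x4, takes a point from camera to world coordinates); the wrist camera has in their place "hand_eye" (4x4, takes a point from camera to tool coordinates, whose origin is the TCP and whose axes are the flange's). Camera axes: x right, y up, looking along -z (the intrinsics and any distortion apply to the point x, -y, -z); pixel columns grow to the right and rows downward; lengths in m; the calibration is good to about 2 mm. The wrist camera is an equidistant fisheye: a pixel r from the principal point sees the ray r / f radians off the axis. A picture is of the moment at which its call begins: read the wrist's pose just before it.
- robot.hand_in(): hands the job in; it is judged then, once.
The state is a dict: "time": time; "qpos": joint angles; "qvel": joint speeds; "joint_efforts": joint torques, N m; "tool_pos": TCP position; "tool_rot": TCP orientation; "contact_force": force on the tool from outside, world axes, zero at the start; "torque": the same for the moment, N m; "opening": finger opening in m; "grip_force": force on a finger pad.
Only numpy, scipy, OpenCV 4.12 (cv2) and the standard library are available. Lean on these libraries where they do the work, as an engineer would, in place of code of your own. Each camera call takes 0.05 s, during which the arm holds its last target. There are 200 camera calls.

TASK

Look which colour of clip the panel in the magenta tray carries, and turn the controller's black push-to-turn dial to the mark of that colour, so that it clicks into place there and springs fully out again. Then press the red start button fully in, let go of it, and leave the panels and everything else on the table where they are.

Things in the scene. Friction and masses are not known exactly. Their poses are not given: they have to be found in the camera images.
- desk: drying-line controller: fixed blue desk, 290 mm wide (y), 190 deep (x), on a dark foot 302 x 202 x 10. Origin: centre of its underside on the table. Its flat white panel rises towards the desk's +x at 30 degrees to the horizontal, from 45 mm high at the front to 155 mm at the rear: outward normal (-0.5, 0, 0.866) in the desk's frame.
- dial (a joint): angle (rad) of the black dial, growing clockwise as one looks at the panel, 0 to 3.83. From 0 to 1.32 lies the off sector (thin black arc), in which it turns freely and starts. Then four click positions: 1.885 (black tick, pointer straight up the slope), blue mark 2.513, yellow 3.142, green 3.770. In these it has 4 degrees of play and teeth hold it while it stands out.
- dial_press (a joint): how far (m) the dial is pressed in along the panel's normal: 0 standing out, 0.009 at the stop. Spring: 5 N to start, 8.6 N at the stop. To leave the off sector or a click position it must be pressed in 6 mm or more, and be kept so while turning. Let go within about 5 degrees of a click position it springs out fully there; let go farther off, it hangs half in on a tooth.
- dial_grip (a point): on the dial's axis inside its grip, 38 mm above the panel when standing out, 12 mm below the grip's top. The grip is a round ribbed cylinder 32 mm across, from 13 to 50 mm above the panel; a white line on it marks the pointer, at this point's +x; z is the axis, out of the panel. Below it a skirt 48 mm across, 9 to 13 mm above the panel. The axis is 55 mm to the desk's +y from the panel's middle.
- dial_pointer (a point): white pointer line where it meets the rim of the grip's top, 16 mm from the axis, 50 mm above the panel when standing out
- start (a joint): travel (m) of the red start button: 0 out, 0.006 fully in; springs back; fully in takes 5 N
- start_top (a point): middle of the top of the red start button, 28 mm across, on the same sloping panel, 140 mm to the desk's -y side of the dial; it is pressed along the panel's normal
- mark_blue (a point): centre of the blue mark, a 20 by 13 mm coloured bar on the panel, 50 mm from the dial's axis
- mark_yellow (a point): centre of the yellow mark, a 20 by 13 mm coloured bar on the panel, 50 mm from the dial's axis
- mark_green (a point): centre of the green mark, a 20 by 13 mm coloured bar on the panel, 50 mm from the dial's axis
- job_tray: low magenta tray, 150 (x) by 170 (y) mm, floor 6 mm high, rims 16 mm; the panel of the present job lies in it. Origin: centre of its underside. Fixed.
- panel_blue: dark brown leather-covered board 95 by 125 by 6 mm with a blue clip (45 by 22 by 18 mm high) on one edge; origin: centre of its underside. One of the three panels lies in the magenta tray, the other two on grey mats.
- panel_yellow: dark brown leather-covered board 95 by 125 by 6 mm with a yellow clip (45 by 22 by 18 mm high) on one edge; origin: centre of its underside. One of the three panels lies in the magenta tray, the other two on grey mats.
- panel_green: dark brown leather-covered board 95 by 125 by 6 mm with a green clip (45 by 22 by 18 mm high) on one edge; origin: centre of its underside. One of the three panels lies in the magenta tray, the other two on grey mats.
- glue: white glue bottle, 60 mm across, 160 mm tall, red cap; a bystander. Origin: its middle, underside
- paint_jar: dark brown jar with black lid, 64 mm across, 80 mm tall; a bystander. Origin: its middle, underside
- mallet: hammer lying flat; a bystander. Origin: on its underside, about the middle
- brush: brush lying flat; a bystander. Origin: on its underside, about the middle
- thread: orange spool, 52 mm across, 60 mm tall; a bystander. Origin: its middle, underside
- tin: can, 74 mm across, 70 mm tall; a bystander. Origin: its middle, underside
There are look-alikes about, which are no part of the job. Leave any pink look-alike of the panel_green alone.

How it is judged:
By the outcome, as a careful person would: the job done as asked, in the order asked, and still so for the second after the job is handed in, with the robot touching nothing.
It also fails if it takes over 72 s, if anything falls off the work surface, if the arm or the gripper's body presses on something with over 40 N, if the wrist force passes 120 N, or if a joint passes its speed limit or range.

## Working session

There is one attempt and no reset: what is moved stays moved. The work goes in short steps, Python scripts to look and compute and a tool call to move; the robot and the scene stay as the last step left them, time stands still between calls to the robot, and variables do not carry over. Pictures are saved under pics/ and viewed, at most 10 in all, crops included, and the job is handed in when it is done.

Besides the shell and the picture viewer there is one more tool, called after ">>>" by a JSON object that holds its "method" and its "body", one argument or row to a line. move_arm: Moves the arm, as the interface text tells. Shifts and turns lie within -1 to 1; 1 stands for 0.1 m of shift or pi rad of turn. Its arguments: {"type":"object","properties":{"motion":{"type":"array"},"fingers":{"type":"number"},"newtons":{"type":"number"}},"required":["motion"]}

```bash
mkdir -p pics; ls
cat > h.py <<'E'
import numpy as np, cv2
from cell import robot
from scipy.spatial.transform import Rotation as R
def snap(n,fn):
    s=robot.observe(); c=robot.read_camera(n); cv2.imwrite(f'pics/{fn}.png',c['image'][:,:,::-1])
    np.savez(f'pics/{fn}.npz',state_pos=s['tool_pos'],state_rot=s['tool_rot'],**{k:v for k,v in c.items()}); return c
def pt(fn,u,v,r=2):
    c=np.load(f'pics/{fn}.npz'); f=240/np.tan(np.radians(c['vfov'])/2)
    z=c['range_z'][v-r:v+r+1,u-r:u+r+1]; z=np.median(z[z>0])
    a=(u-c['cx'])/f; b=(v-c['cy'])/f
    if 'hand_eye' in c:
        th=np.hypot(a,b); k=np.tan(th)/th if th>0 else 1; a*=k;b*=k
        T=np.eye(4);T[:3,:3]=R.from_euler('xyz',c['state_rot']).as_matrix();T[:3,3]=c['state_pos']; T=T@c['hand_eye']
    else: T=c['extrinsics']
    return (T@[a*z,-b*z,-z,1])[:3]
E
python3 - <<'E'
from h import *
a=snap('scene','s0');b=snap('top','t0')
for c in (a,b): print({k:v for k,v in c.items() if k not in('image','range_z')})
print(robot.observe())
E
```

```text
pics
{'vfov': 42.78396922743984, 'cx': 324.6022013048143, 'cy': 242.29295396083654, 'extrinsics': array([[-0.70897719, -0.52697687,  0.46866482,  1.28840349],
       [ 0.7049862 , -0.54711482,  0.45128687,  0.73210919],
       [ 0.01859572,  0.65035433,  0.75940335,  1.4397006 ],
       [ 0.        ,  0.        ,  0.        ,  1.        ]])}
{'vfov': 42.571360369195965, 'cx': 316.5767740092514, 'cy': 228.81499350090974, 'extrinsics': array([[-4.60167243e-02,  9.76561326e-01, -2.10262782e-01,
         1.08672380e-01],
       [-9.98939637e-01, -4.52884450e-02,  8.28004777e-03,
        -5.84997945e-02],
       [-1.43650002e-03,  2.10420848e-01,  9.77609842e-01,
         1.78162521e+00],
       [ 0.00000000e+00,  0.00000000e+00,  0.00000000e+00,
         1.00000000e+00]])}
{'time': 0.1, 'qpos': array([-1.26798570e+00,  3.42648960e-01,  1.52491229e+00, -3.11707641e-05,
        1.27540622e+00, -1.45979071e-01]), 'qvel': array([ 5.71979753e-04, -6.12154015e-04, -2.54539406e-03,  1.96744577e-03,
        1.08903397e-03,  4.44513319e-05]), 'joint_efforts': array([ 1.24528200e-03, -4.32003558e+01, -2.44696158e+01,  7.18374504e-02,
        5.25989605e-02, -7.37839537e-05]), 'tool_pos': array([ 0.22769665, -0.47265078,  0.2261198 ]), 'tool_rot': array([-3.14022812e+00, -1.70491104e-04,  4.48798681e-01]), 'contact_force': array([-0.07224972,  0.27385816,  0.10877976]), 'torque': array([0.0340184 , 0.0216638 , 0.02995222]), 'grip_force': 0.0, 'opening': 0.09155876526347176}
```

View pics/s0.png

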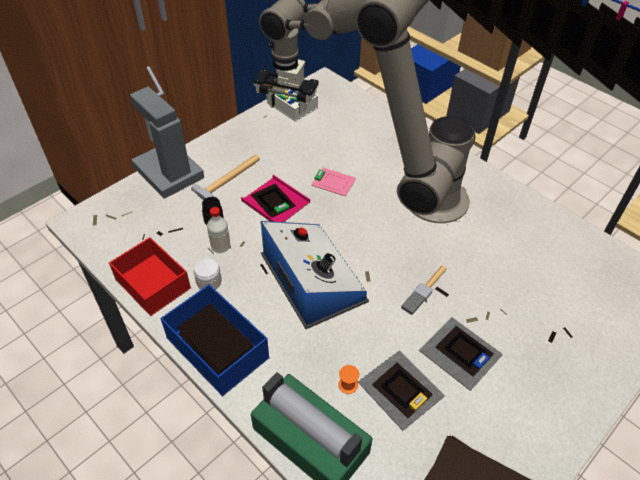

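View pics/t0.png

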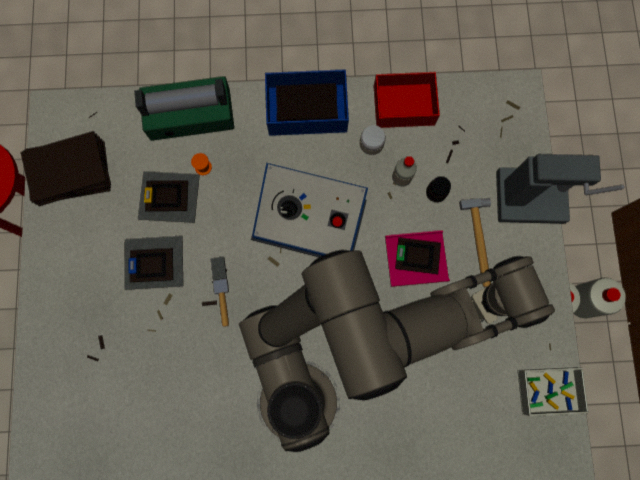

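The scene view shows a green clip in the magenta tray (scene 276,200; top 418,256). The pink board with a green clip (scene 333,181) is the look-alike. The blue and yellow panels lie on the grey mats. The dial is at top (289,207) and the red button at top (338,221). I'll confirm in one enlarged crop and measure.

Run:
```python
from h import *
t=cv2.imread('pics/t0.png');s=cv2.imread('pics/s0.png')
a=cv2.resize(t[155:295,245:455],None,fx=3.5,fy=3.5,interpolation=2)[:,:735]
b=cv2.resize(s[170:330,240:380],None,fx=3,fy=3,interpolation=2)
cv2.imwrite('pics/c1.png',np.hstack([cv2.resize(a,(450,300)),np.zeros((300,0,3),np.uint8)]))
im=np.zeros((600,800,3),np.uint8); x=cv2.resize(t[155:295,245:455],(450,300),interpolation=2); y=cv2.resize(s[185:325,250:380],(557,600),interpolation=2)
cv2.imwrite('pics/c2.png',np.hstack([cv2.resize(t[155:295,245:455],(400,267),interpolation=2),np.zeros((267,10,3),np.uint8),cv2.resize(s[185:285,250:380],(347,267),interpolation=2)]))
for n,u,v in [('t0',338,221),('t0',289,207),('t0',270,180),('t0',355,195),('t0',340,240),('t0',262,232),('t0',320,195),('s0',302,232),('s0',327,260),('s0',300,265),('s0',340,290),('s0',330,235),('s0',275,230)]: print(n,u,v,pt(n,u,v,1).round(4))
```

```text
t0 338 221 [ 0.4854 -0.1328  0.1201]
t0 289 207 [5.241e-01 1.000e-04 1.495e-01]
t0 270 180 [0.6089 0.0509 0.1307]
t0 355 195 [ 0.5521 -0.1826  0.1403]
t0 340 240 [ 0.4412 -0.1377  0.0708]
t0 262 232 [0.4784 0.0836 0.0529]
t0 320 195 [ 0.56   -0.0864  0.1275]
s0 302 232 [ 0.4942 -0.1239  0.1215]
s0 327 260 [0.5283 0.0111 0.1432]
s0 300 265 [ 0.5876 -0.0331  0.1332]
s0 340 290 [0.5461 0.0806 0.0906]
s0 330 235 [ 0.3647 -0.1348 -0.0029]
s0 275 230 [ 0.5539 -0.1722  0.1375]
```

View pics/c2.png

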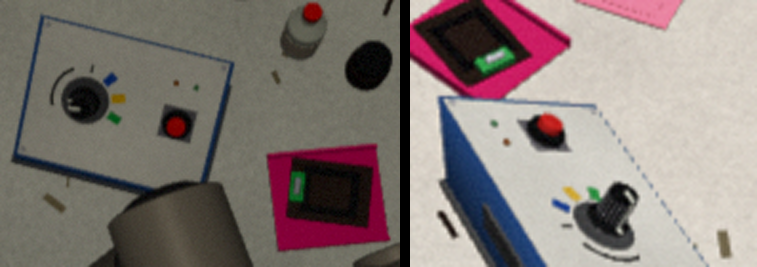

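Confirmed: the magenta tray's panel has the green clip, so the target is the green mark (right crop 594,193). Next I fit the panel and plan the approach.

```bash
cat >> h.py <<'E'
def cloud(fn,u0,u1,v0,v1):
    c=np.load(f'pics/{fn}.npz'); f=240/np.tan(np.radians(c['vfov'])/2)
    u,v=np.meshgrid(np.arange(u0,u1),np.arange(v0,v1)); z=c['range_z'][v0:v1,u0:u1]; a=(u-c['cx'])/f;b=(v-c['cy'])/f
    if 'hand_eye' in c:
        th=np.hypot(a,b)+1e-9; k=np.tan(th)/th; a=a*k;b=b*k
        T=np.eye(4);T[:3,:3]=R.from_euler('xyz',c['state_rot']).as_matrix();T[:3,3]=c['state_pos']; T=T@c['hand_eye']
    else: T=c['extrinsics']
    P=np.stack([a*z,-b*z,-z],-1)@T[:3,:3].T+T[:3,3]; return P.reshape(-1,3),c['image'][v0:v1,u0:u1].reshape(-1,3).astype(int),z.ravel()>0
def plane(P):
    rng=np.random.default_rng(0);best=0
    for _ in range(300):
        p=P[rng.choice(len(P),3,False)]; n=np.cross(p[1]-p[0],p[2]-p[0]); n/=np.linalg.norm(n)+1e-12
        m=abs((P-p[0])@n)<.004
        if m.sum()>best: best=m.sum();M=m
    q=P[M].mean(0); n=np.linalg.svd(P[M]-q,full_matrices=False)[2][2]; return q,n*np.sign(n[2]),M
def step(pos,rotm):  # target in move units from current measured pose
    s=robot.observe(); R0=R.from_euler('xyz',s['tool_rot']).as_matrix()
    return (R0.T@(pos-s['tool_pos'])/.1).round(3),(R.from_matrix(R0.T@rotm).as_rotvec()/np.pi).round(4)
E
python3 - <<'E'
from h import *
P,C,ok=cloud('t0',250,370,160,245)
w=ok&(C.min(1)>95)&(C.max(1)-C.min(1)<40)&(P[:,2]>.04)
q,n,M=plane(P[w]);print(w.sum(),M.sum(),q,n,'slope',np.degrees(np.arccos(n[2])),'yaw',np.degrees(np.arctan2(-n[1],-n[0])))
x=-np.array([n[0],n[1]]);x/=np.linalg.norm(x)
h=(P-q)@n
red=ok&(C[:,0]>90)&(C[:,1]<60)&(h>.002)&(h<.05); print('red',P[red].mean(0),h[red].mean(),red.sum())
dk=ok&(C.max(1)<90)&(h>.03)&(h<.07)&(P[:,1]>-.06); d=P[dk].mean(0);print('dial',d,h[dk].max(),dk.sum())
# target: between dial & button, 0.2 above panel
d0=d-n*((d-q)@n)
z=-n; y=np.array([-x[1],x[0],0]); 
for nm,yy in(('y',y),('-y',-y),):
    rm=np.c_[np.cross(yy,z),yy,z]; print(nm,step(d0+.2*n-.05*y,rm))
print(robot.observe()['tool_rot'], np.load('pics/t0.npz')['cx'], robot.read_camera('wrist')['hand_eye'])
E
```

```text
5405 3641 [ 0.52850909 -0.04935927  0.10424705] [-0.47009645  0.14891493  0.86996188] slope 29.545790068470957 yaw -17.57691342971473
red [ 0.48564822 -0.12974786  0.11910326] 0.021102017643781106 62
dial [0.51668861 0.00631194 0.1416583 ] 0.05644045688066914 116
y (array([ 3.788, -3.218, -0.487]), array([-0.1949, -0.0778, -0.7387]))
-y (array([ 3.788, -3.218, -0.487]), array([-0.0624,  0.1563,  0.2349]))
[-3.14022812e+00 -1.70491104e-04  4.48798681e-01] 316.5767740092514 [[ 9.00042774e-04  9.58658771e-01  2.84556762e-01  7.69239720e-02]
 [ 9.99999438e-01 -7.03630665e-04 -7.92462489e-04 -7.16957855e-04]
 [-5.59478252e-04  2.84557316e-01 -9.58658866e-01 -1.58398432e-01]
 [ 0.00000000e+00  0.00000000e+00  0.00000000e+00  1.00000000e+00]]
```

>>> {"method": "move_arm", "body": {
  "motion": [
    [0.4,-0.34,-0.1,0,0,0],
    [0.95,-0.8,-0.2,0,0,0],
    [0.95,-0.8,-0.2,0,0,0]
  ]
}}

```text
time: 0.52
tool_pos: [0.2797, -0.357, 0.2473]
tool_rot: [3.141, -0.001, 0.452]
contact_force: [-0.5, -1.5, 0.6]
opening: 0.0916
grip_force: 0.0
```

>>> {"method": "move_arm", "body": {
  "motion": [
    [0.45,-0.4,-0.1,0,0,0],
    [0.95,-0.8,-0.2,0,0,0],
    [0.95,-0.8,-0.2,0,0,0]
  ]
}}

```text
time: 0.9
tool_pos: [0.3308, -0.2442, 0.2674]
tool_rot: [3.14, -0.001, 0.454]
contact_force: [-0.6, -1.1, -0.3]
opening: 0.0918
grip_force: 0.0
```

>>> {"method": "move_arm", "body": {
  "motion": [
    [0.45,-0.4,-0.05,0,0,0],
    [0.95,-0.8,-0.1,0,0,0],
    [0.95,-0.8,-0.1,0,0,0]
  ]
}}

```text
time: 1.27
tool_pos: [0.3817, -0.1311, 0.2768]
tool_rot: [3.141, -0.0, 0.454]
contact_force: [-0.1, -0.1, -1.2]
opening: 0.0917
grip_force: 0.0
```

>>> {"method": "move_arm", "body": {
  "motion": [
    [0.45,-0.4,0,-0.01,0.04,0.05],
    [0.94,-0.82,0.0,-0.02,0.07,0.1],
    [0.94,-0.82,0.0,-0.04,0.1,0.15],
    [0.94,-0.82,0.0,-0.06,0.15,0.23],
    [0.94,-0.82,0,-0.0624,0.1563,0.2349],
    [0.94,-0.82,0,-0.0624,0.1563,0.2349]
  ]
}}

```text
time: 2.02
tool_pos: [0.4285, -0.0192, 0.2759]
tool_rot: [3.138, -0.515, -0.304]
contact_force: [0.1, -0.1, -0.2]
opening: 0.0919
grip_force: 0.0
```

Run:
```python
from h import *
c=snap('wrist','w1');print(robot.observe()['qpos'].round(3))
print(c['vfov'],c['cx'],c['cy'])
```

```text
[-0.173 -0.141  2.052 -0.102  0.722  1.759]
65.70646984690485 320.7521543354615 243.82192960816897
```

View pics/w1.png

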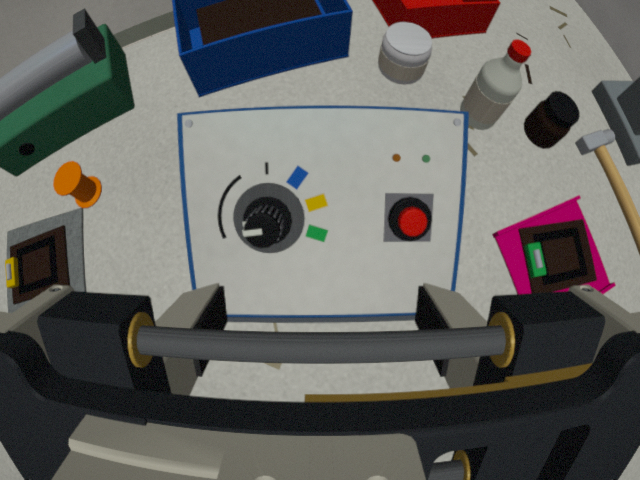

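The wrist view shows the dial's grip top at about (262,228), with the pointer to the left (245,233), in the off sector. The red button is at (412,222) and the green mark at (317,233).

```bash
cat > g.py <<'E'
from h import *
def geo(fn,box=(190,460,115,310)):
    P,C,ok=cloud(fn,*box)
    w=ok&(C.min(1)>110)&(C.max(1)-C.min(1)<45)
    q,n,M=plane(P[w]); h=(P-q)@n
    def cen(m,t=None): return P[m].mean(0).round(4),h[m].mean().round(4),m.sum()
    r,g,b=C.T
    red=ok&(r>110)&(g<70)&(h>.008)&(h<.05)
    mk={'blue':(b>120)&(r<90)&(h<.008),'yel':(r>150)&(g>110)&(b<90)&(h<.008),'green':(g>110)&(r<80)&(b<120)&(h<.008),'red':red}
    out={k:cen(m&ok&(h>-.008)) for k,m in mk.items()}
    top=ok&(h>.044)&(h<.06); out['top']=cen(top)
    sk=ok&(C.max(1)<110)&(h>.006)&(h<.017); out['skirt']=cen(sk)
    pl=lambda p:p-n*((p-q)@n)
    # dial axis: 50 mm from marks (in plane)
    Y=pl(out['top'][0])-pl(out['red'][0]); L=np.linalg.norm(Y); Y/=L; U=np.cross(Y,n)
    D=pl(out['top'][0])
    for k in('blue','yel','green'):
        v=pl(out[k][0])-D; print(k,np.linalg.norm(v).round(4),np.degrees(np.arctan2(-v@Y,v@U)).round(1),out[k][2])
    pt_=top&(C.min(1)>120)
    if pt_.sum():
        v=pl(P[pt_].mean(0))-D; print('pointer deg from up',np.degrees(np.arctan2(-v@Y,v@U)).round(1),np.linalg.norm(v).round(4))
    print('n',n.round(4),'Y',Y.round(4),'L',L.round(4)); print({k:v for k,v in out.items()})
    return q,n,Y,U,D,pl(out['red'][0]),out
E
python3 - <<'E'
from g import *
q,n,Y,U,D,B,o=geo('w1')
print('D',D,'B',B)
# predicted D from B
print('B+.14Y',B+.14*Y)
# blue mark +36deg from up etc.: least squares dial centre
for yy in(Y,-Y):
    z=-n;rm=np.c_[np.cross(yy,z),yy,z]
    print(step(D+.09*n,rm))
E
```

```text
blue 0.0509 64.2 312
yel 0.0493 72.6 242
green 0.0595 97.4 243
pointer deg from up -100.8 0.0086
n [-0.4788  0.1463  0.8656] Y [ 0.2905  0.9569 -0.0011] L 0.139
{'blue': (array([ 0.5404, -0.0483,  0.1134]), np.float64(0.0007), np.int64(312)), 'yel': (array([ 0.5338, -0.0475,  0.11  ]), np.float64(0.0011), np.int64(242)), 'green': (array([ 0.5116, -0.0533,  0.0991]), np.float64(0.0013), np.int64(243)), 'red': (array([ 0.485 , -0.1288,  0.1205]), np.float64(0.0216), np.int64(601)), 'top': (array([0.5123, 0.0082, 0.144 ]), np.float64(0.0489), np.int64(1023)), 'skirt': (array([ 0.5112, -0.0718,  0.1142]), np.float64(0.0119), np.int64(1534))}
D [0.535705   0.00104658 0.1016891 ] B [ 0.49532339 -0.1319552   0.10183767]
B+.14Y [0.53599639 0.0020063  0.10168803]
(array([-0.039, -0.514,  1.089]), array([ 0.0049, -0.0035,  0.9979]))
(array([-0.039, -0.514,  1.089]), array([ 0.0022,  0.0031, -0.0021]))
```

>>> {"method": "move_arm", "body": {
  "motion": [
    [-0.02,-0.2,0,0,0,-0.055],
    [-0.04,-0.4,0,0,0,-0.11],
    [-0.04,-0.51,0.0,0,0,-0.165],
    [-0.04,-0.51,0.0,0,0,-0.22],
    [-0.04,-0.51,0.0,0,0,-0.275],
    [-0.04,-0.51,0.0,0,0,-0.33],
    [-0.04,-0.51,0.0,0,0,-0.385],
    [-0.04,-0.51,0.0,0,0,-0.44],
    [-0.04,-0.51,0.0,0,0,-0.5],
    [-0.04,-0.51,0.0,0,0,-0.5]
  ]
}}

```text
time: 3.32
tool_pos: [0.4426, 0.0301, 0.2748]
tool_rot: [2.626, 0.002, 1.264]
contact_force: [-0.5, -1.4, -1.0]
opening: 0.092
grip_force: 0.0
```

>>> {"method": "move_arm", "body": {
  "motion": [
    [0,0,0,0,0,-0.055],
    [0,0,0,0,0,-0.11],
    [0,0,0,0,0,-0.165],
    [0,0,0,0,0,-0.22],
    [0,0,0,0,0,-0.275],
    [0,0,0,0,0,-0.33],
    [0,0,0,0,0,-0.385],
    [0,0,0,0,0,-0.44],
    [0,0,0,0,0,-0.5],
    [0,0,0,0,0,-0.5],
    [0,0,0,0,0,-0.5]
  ]
}}

```text
time: 4.7
tool_pos: [0.4419, 0.0309, 0.2747]
tool_rot: [3.141, 0.516, 2.83]
contact_force: [-0.7, 0.1, 0.2]
opening: 0.0915
grip_force: 0.0
```

Run:
```python
from g import *
snap('wrist','w2')
q,n,Y,U,D,B,o=geo('w1')
print('pointer rim', [(lambda v:(np.degrees(np.arctan2(-v@Y,v@U)),np.hypot(v@Y,v@U)))(pt('w1',u,v,1)-D) for u,v in((246,233),(244,233),(262,231))])
print('marks',[(lambda v:(np.degrees(np.arctan2(-v@Y,v@U)).round(1),np.hypot(v@Y,v@U).round(4)))(pt('w1',u,v,1)-D) for u,v in((298,178),(316,202),(317,233))])
for yy in(Y,):
    z=-n;rm=np.c_[np.cross(yy,z),yy,z]
    print(step(D+.09*n,rm))
s=robot.observe();print(s['qpos'].round(3),s['time'])
```

```text
blue 0.0509 64.2 312
yel 0.0493 72.6 242
green 0.0595 97.4 243
pointer deg from up -100.8 0.0086
n [-0.4788  0.1463  0.8656] Y [ 0.2905  0.9569 -0.0011] L 0.139
{'blue': (array([ 0.5404, -0.0483,  0.1134]), np.float64(0.0007), np.int64(312)), 'yel': (array([ 0.5338, -0.0475,  0.11  ]), np.float64(0.0011), np.int64(242)), 'green': (array([ 0.5116, -0.0533,  0.0991]), np.float64(0.0013), np.int64(243)), 'red': (array([ 0.485 , -0.1288,  0.1205]), np.float64(0.0216), np.int64(601)), 'top': (array([0.5123, 0.0082, 0.144 ]), np.float64(0.0489), np.int64(1023)), 'skirt': (array([ 0.5112, -0.0718,  0.1142]), np.float64(0.0119), np.int64(1534))}
pointer rim [(np.float64(-99.07156277017816), np.float64(0.013702614105500624)), (np.float64(-99.05319265194859), np.float64(0.015777857479161037)), (np.float64(134.02626279050975), np.float64(0.0009006572095336894))]
marks [(np.float64(37.8), np.float64(0.0491)), (np.float64(72.4), np.float64(0.0495)), (np.float64(108.9), np.float64(0.0506))]
(array([ 0.004, -0.005,  1.091]), array([-0.002 , -0.0026, -0.0045]))
[ 0.008 -0.093  2.019 -0.232  0.735 -1.118] 4.75
```

View pics/w2.png

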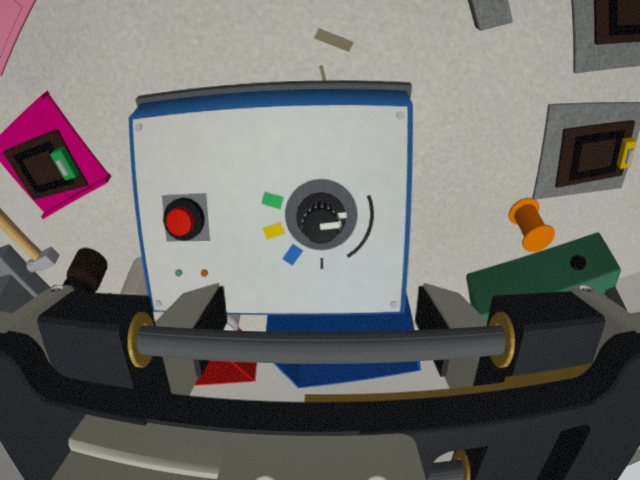

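The second view agrees: the pointer is at about 9° in the off sector, on the right at (330,226). I'll descend along the normal.

>>> {"method": "move_arm", "body": {
  "motion": [
    [0,0,0.4,0,0,0],
    [0,0,0.8,0,0,-0.004],
    [0,0,0.9,-0.002,-0.002,-0.004],
    [0,0,0.9,-0.002,-0.002,-0.004]
  ]
}}

```text
time: 5.25
tool_pos: [0.4837, 0.0174, 0.1954]
tool_rot: [-3.14, 0.52, 2.848]
contact_force: [0.2, 0.3, 1.1]
opening: 0.092
grip_force: 0.0
```

Run:
```python
from g import *
q,n,Y,U,D,B,o=geo('w1')
q2,n2,Y2,U2,D2,B2,o2=geo('w2',(150,400,115,300))
print('D',D,D2,'B',B,B2)
n=n+n2;n/=np.linalg.norm(n);D=(D+D2)/2;Y=Y-n*(Y@n);Y/=np.linalg.norm(Y)
z=-n;rm=np.c_[np.cross(Y,z),Y,z]
np.savez('geo.npz',n=n,D=D,B=(B+B2)/2,Y=Y,rm=rm)
print(step(D+.02*n,rm))
```

```text
blue 0.0509 64.2 312
yel 0.0493 72.6 242
green 0.0595 97.4 243
pointer deg from up -100.8 0.0086
n [-0.4788  0.1463  0.8656] Y [ 0.2905  0.9569 -0.0011] L 0.139
{'blue': (array([ 0.5404, -0.0483,  0.1134]), np.float64(0.0007), np.int64(312)), 'yel': (array([ 0.5338, -0.0475,  0.11  ]), np.float64(0.0011), np.int64(242)), 'green': (array([ 0.5116, -0.0533,  0.0991]), np.float64(0.0013), np.int64(243)), 'red': (array([ 0.485 , -0.1288,  0.1205]), np.float64(0.0216), np.int64(601)), 'top': (array([0.5123, 0.0082, 0.144 ]), np.float64(0.0489), np.int64(1023)), 'skirt': (array([ 0.5112, -0.0718,  0.1142]), np.float64(0.0119), np.int64(1534))}
blue 0.0554 53.9 224
yel 0.0502 71.5 215
green 0.0562 99.7 227
pointer deg from up -89.7 0.0078
n [-0.4788  0.1463  0.8656] Y [ 0.2885  0.9575 -0.0022] L 0.1392
{'blue': (array([ 0.548 , -0.0488,  0.1182]), np.float64(0.001), np.int64(224)), 'yel': (array([ 0.5333, -0.0474,  0.1099]), np.float64(0.0011), np.int64(215)), 'green': (array([ 0.5099, -0.0485,  0.0974]), np.float64(0.0013), np.int64(227)), 'red': (array([ 0.4838, -0.1281,  0.12  ]), np.float64(0.0217), np.int64(533)), 'top': (array([0.5109, 0.0092, 0.1433]), np.float64(0.049), np.int64(1046)), 'skirt': (array([ 0.5025, -0.0665,  0.1085]), np.float64(0.0118), np.int64(1408))}
D [0.535705   0.00104658 0.1016891 ] [0.53435724 0.00203415 0.10089487] B [ 0.49532339 -0.1319552   0.10183767] [ 0.49419607 -0.13127585  0.10120637]
(array([ 0.003, -0.001,  0.884]), array([-0.0002, -0.0013,  0.0001]))
```

>>> {"method": "move_arm", "body": {
  "motion": [
    [0,0,0.4,0,0,0],
    [0,0,0.7,0,0,0],
    [0,0,0.87,0,-0.001,0],
    [0,0,0.87,0,-0.001,0]
  ]
}}

```text
time: 5.75
tool_pos: [0.5274, 0.0065, 0.1258]
tool_rot: [-3.135, 0.519, 2.849]
contact_force: [-0.5, 0.2, -0.5]
opening: 0.0917
grip_force: 0.0
```

>>> {"method": "move_arm", "body": {
  "motion": [
    [0,0,0,0,0,0],
    [0,0,0,0,0,0],
    [0,0,0,0,0,0],
    [0,0,0,0,0,0],
    [0,0,0,0,0,0],
    [0,0,0,0,0,0]
  ],
  "fingers": -1,
  "newtons": 35
}}

```text
time: 6.5
tool_pos: [0.5268, 0.0065, 0.1257]
tool_rot: [-3.135, 0.519, 2.85]
contact_force: [-3.6, -6.3, 3.4]
opening: 0.0363
grip_force: 3.7
```

>>> {"method": "move_arm", "body": {
  "motion": [
    [0,0,0,0,0,0],
    [0,0,0,0,0,0],
    [0,0,0,0,0,0],
    [0,0,0,0,0,0]
  ]
}}

```text
time: 7.0
tool_pos: [0.5259, 0.0049, 0.1255]
tool_rot: [-3.132, 0.517, 2.849]
contact_force: [-4.5, -10.5, 4.7]
opening: 0.0312
grip_force: 35.0
```

Run:
```python
from h import *
g=np.load('geo.npz');print(step(g['D']+.02*g['n'],g['rm']));s=robot.observe();print(s['contact_force'],s['contact_force']@g['n'],s['contact_force']@g['Y'],s['opening'],s['grip_force'],s['qpos'])
```

```text
(array([ 0.037, -0.005,  0.059]), array([-0.0023, -0.0022,  0.0006]))
[ -4.46628279 -10.47452772   4.65088015] 4.631972227378658 -11.32510131062761 0.031229170687794162 34.95691269636154 [-0.06220485  0.28701169  2.0913281  -0.44685888  0.28599443 -0.93896365]
```

Joint 5 sits at its lower limit (0.286), so the arm cannot go deeper. I'll let go and grip higher, leaving room to press.

>>> {"method": "move_arm", "body": {
  "motion": [
    [0,0,0,0,0,0],
    [0,0,0,0,0,0],
    [0,0,0,0,0,0],
    [0,0,-0.08,0,0,0],
    [0,0,-0.16,0,0,0],
    [0,0,-0.16,0,0,0],
    [0,0,-0.16,0,0,0]
  ],
  "fingers": 0.3
}}

```text
time: 7.88
tool_pos: [0.5194, 0.0089, 0.1399]
tool_rot: [-3.135, 0.52, 2.85]
contact_force: [-0.1, 0.1, 0.2]
opening: 0.0597
grip_force: 0.0
```

Run:
```python
from h import *
g=np.load('geo.npz');print(step(g['D']+.037*g['n'],g['rm']));s=robot.observe();print(s['contact_force'].round(1),s['opening'],s['qpos'].round(3),s['time'])
```

```text
(array([ 0.045, -0.025,  0.05 ]), array([-0.0013, -0.0014,  0.0007]))
[-0.1  0.1  0.2] 0.059660059976001455 [-0.055  0.249  2.092 -0.403  0.319 -0.979] 7.875
```

>>> {"method": "move_arm", "body": {
  "motion": [
    [0.045,-0.025,0.0,-0.001,0.02,0],
    [0.045,-0.025,0.06,-0.001,0.02,0],
    [0.045,-0.025,0.14,-0.001,0.02,0],
    [0.045,-0.025,0.14,-0.001,0.02,0]
  ]
}}

```text
time: 8.38
tool_pos: [0.5211, 0.0055, 0.1241]
tool_rot: [-3.138, 0.455, 2.85]
contact_force: [0.7, 0.1, -0.4]
opening: 0.0594
grip_force: 0.0
```

Run:
```python
from h import *
g=np.load('geo.npz');print(step(g['D']+.028*g['n'],g['rm']));s=robot.observe();print(s['contact_force'].round(1),s['opening'],s['qpos'].round(3),s['time'])
```

```text
(array([-0.01 ,  0.003, -0.011]), array([-0.0005, -0.022 ,  0.0008]))
[ 0.7  0.1 -0.4] 0.05940383284176295 [-0.076  0.288  2.056 -0.278  0.365 -1.117] 8.375
```

>>> {"method": "move_arm", "body": {
  "motion": [
    [-0.01,0.003,-0.03,0,-0.012,0],
    [-0.01,0.003,-0.03,0,-0.012,0],
    [-0.01,0.003,-0.03,0,-0.012,0]
  ]
}}

```text
time: 8.75
tool_pos: [0.5212, 0.006, 0.1284]
tool_rot: [-3.138, 0.494, 2.85]
contact_force: [-0.0, 0.1, -0.3]
opening: 0.0596
grip_force: 0.0
```

>>> {"method": "move_arm", "body": {
  "motion": [
    [0,0,0,0,0,0],
    [0,0,0,0,0,0],
    [0,0,0,0,0,0],
    [0,0,0,0,0,0],
    [0,0,0,0,0,0],
    [0,0,0,0,0,0]
  ],
  "fingers": -1,
  "newtons": 40
}}

```text
time: 9.5
tool_pos: [0.5211, 0.0057, 0.1284]
tool_rot: [-3.138, 0.494, 2.85]
contact_force: [-1.8, -4.5, 2.3]
opening: 0.0312
grip_force: 40.0
```

```bash
cat > st.py <<'E'
from h import *
g=np.load('geo.npz');s=robot.observe();v=s['tool_pos']-g['D'];n=g['n'];Y=g['Y'];F=s['contact_force'];U=np.cross(Y,n)
Rm=R.from_euler('xyz',s['tool_rot']).as_matrix()
print('pos Y,U,h mm',(np.array([v@Y,v@U,v@n])*1e3).round(1),'F Y,U,n',np.array([F@Y,F@U,F@n]).round(1),'toolx deg from up cw',np.degrees(np.arctan2(-Rm[:,0]@Y,Rm[:,0]@U)).round(1),'open',s['opening'].round(4),s['grip_force'].round(1),'q',s['qpos'].round(3),s['time'],s['torque'].round(2))
E
python3 st.py
```

```text
Traceback (most recent call last):
  File "st.py", line 4, in <module>
    print('pos Y,U,h mm',(np.array([v@Y,v@U,v@n])*1e3).round(1),'F Y,U,n',np.array([F@Y,F@U,F@n]).round(1),'toolx deg from up cw',np.degrees(np.arctan2(-Rm[:,0]@Y,Rm[:,0]@U)).round(1),'open',s['opening'].round(4),s['grip_force'].round(1),'q',s['qpos'].round(3),s['time'],s['torque'].round(2))
                                                                                                                                                                                               ^^^^^^^^^^^^^^^^^^
AttributeError: 'float' object has no attribute 'round'
```

>>> {"method": "move_arm", "body": {
  "motion": [
    [0,-0.003,0.05,0,0,0],
    [0,-0.005,0.1,0,0,0],
    [0,-0.005,0.1,0,0,0]
  ]
}}

```text
time: 9.88
tool_pos: [0.5258, 0.0043, 0.1202]
tool_rot: [-3.139, 0.496, 2.85]
contact_force: [-7.6, -0.1, 11.9]
opening: 0.031
grip_force: 40.0
```

```bash
sed -i "s/s\['opening'\].round(4),s\['grip_force'\].round(1)/round(s['opening'],4),round(s['grip_force'],1)/" st.py; python3 st.py
```

```text
pos Y,U,h mm [-0.1  1.1 21.2] F Y,U,n [-2.3 -0.3 13.9] toolx deg from up cw 179.9 open 0.031 40.0 q [-0.073  0.297  2.083 -0.373  0.296 -1.02 ] 9.875 [-0.22  0.34 -0.23]
```

>>> {"method": "move_arm", "body": {
  "motion": [
    [0,0,0,0,0,0.05],
    [0,0,0,0,0,0.1],
    [0,0,0,0,0,0.15],
    [0,0,0,0,0,0.2],
    [0,0,0,0,0,0.25],
    [0,0,0,0,0,0.3],
    [0,0,0,0,0,0.35],
    [0,0,0,0,0,0.4],
    [0,0,0,0,0,0.45],
    [0,0,0,0,0,0.5],
    [0,0,0,0,0,0.55],
    [0,0,0,0,0,0.6]
  ]
}}

```text
time: 11.38
tool_pos: [0.5251, 0.0035, 0.12]
tool_rot: [2.667, -0.146, 0.994]
contact_force: [-11.2, -5.8, 12.9]
opening: 0.0307
grip_force: 40.0
```

```bash
python3 st.py
```

```text
pos Y,U,h mm [-1.   0.7 21.2] F Y,U,n [-8.8 -1.4 15.7] toolx deg from up cw -71.8 open 0.0307 40.0 q [-0.074  0.297  2.083 -0.373  0.297  0.87 ] 11.375 [-1.43  0.37 -0.68]
```

>>> {"method": "move_arm", "body": {
  "motion": [
    [0,0,0,0,0,0.05],
    [0,0,0,0,0,0.1],
    [0,0,0,0,0,0.15],
    [0,0,0,0,0,0.2],
    [0,0,0,0,0,0.25],
    [0,0,0,0,0,0.3],
    [0,0,0,0,0,0.35],
    [0,0,0,0,0,0.4],
    [0,0,0,0,0,0.45],
    [0,0,0,0,0,0.5],
    [0,0,0,0,0,0.54],
    [0,0,0,0,0,0.54]
  ]
}}

```text
time: 12.88
tool_pos: [0.5244, 0.0048, 0.1194]
tool_rot: [-2.919, -0.444, -0.784]
contact_force: [-11.4, 2.5, 13.1]
opening: 0.0311
grip_force: 40.0
```

Run:
```python
exec(open('st.py').read())
print('axial torque',s['torque']@n,s['joint_efforts'].round(2))
```

```text
pos Y,U,h mm [-0.  -0.6 21.2] F Y,U,n [-0.9 -3.6 17.2] toolx deg from up cw 25.1 open 0.0311 40.0 q [-0.072  0.297  2.085 -0.372  0.297  2.563] 12.875 [ 0.14  0.93 -0.06]
axial torque 0.016175258277637085 [ -1.71 -28.89 -20.49  -0.49  -3.21   0.54]
```

>>> {"method": "move_arm", "body": {
  "motion": [
    [0,0,0,0,0,0.01],
    [0,0,0,0,0,0.02],
    [0,0,0,0,0,0.02]
  ]
}}

```text
time: 13.25
tool_pos: [0.5244, 0.0049, 0.1193]
tool_rot: [-2.892, -0.43, -0.848]
contact_force: [-12.9, 2.5, 11.0]
opening: 0.0313
grip_force: 40.0
```

Run:
```python
exec(open('st.py').read())
print('axial torque',s['torque']@n,s['joint_efforts'].round(2))
```

```text
pos Y,U,h mm [ 0.1 -0.6 21.2] F Y,U,n [-1.4 -5.8 16.1] toolx deg from up cw 28.6 open 0.0313 40.0 q [-0.072  0.298  2.085 -0.373  0.296  2.624] 13.25 [0.11 0.99 0.48]
axial torque 0.509707274864723 [ -2.44 -29.43 -20.51  -0.05  -3.08   0.66]
```

>>> {"method": "move_arm", "body": {
  "motion": [
    [0,0,0,0,0,-0.018],
    [0,0,0,0,0,-0.018],
    [0,0,-0.03,0,0,-0.018],
    [0,0,-0.06,0,0,-0.018],
    [0,0,-0.09,0,0,-0.018],
    [0,0,-0.09,0,0,-0.018]
  ]
}}

```text
time: 14.0
tool_pos: [0.5203, 0.0061, 0.1266]
tool_rot: [-2.917, -0.442, -0.789]
contact_force: [-5.0, 2.8, 1.5]
opening: 0.0314
grip_force: 40.0
```

Run:
```python
exec(open('st.py').read())
print('axial torque',s['torque']@n)
```

```text
pos Y,U,h mm [ 0.  -0.6 29.6] F Y,U,n [ 1.2 -4.1  4.1] toolx deg from up cw 25.4 open 0.0314 40.0 q [-0.07   0.278  2.085 -0.352  0.316  2.548] 14.0 [0.4  0.7  0.05]
axial torque -0.04649291766123517
```

Now I'll open the fingers, back off along the normal and look.

>>> {"method": "move_arm", "body": {
  "motion": [
    [0,0,0,0,0,0],
    [0,0,0,0,0,0],
    [0,0,0,0,0,0],
    [0,0,0,0,0,0],
    [0,0,-0.3,0,0,0],
    [0,0,-0.6,0,0,0],
    [0,0,-0.95,0,0,0],
    [0,0,-0.95,0,0,0]
  ],
  "fingers": 0.4
}}

```text
time: 15.0
tool_pos: [0.4791, 0.0189, 0.2135]
tool_rot: [-2.912, -0.447, -0.791]
contact_force: [-0.3, 1.0, -1.1]
opening: 0.0644
grip_force: 0.0
```

Run:
```python
exec(open('st.py').read())
c=snap('wrist','w3')
cv2.imwrite('pics/w3.png',c['image'][:,:,::-1])
```

```text
pos Y,U,h mm [  0.2   5.5 126.5] F Y,U,n [ 0.8 -1.  -0.6] toolx deg from up cw 25.5 open 0.0644 0.0 q [-0.04   0.058  2.054 -0.232  0.556  2.438] 15.0 [ 0.23  0.26 -0.03]
```

View pics/w3.png

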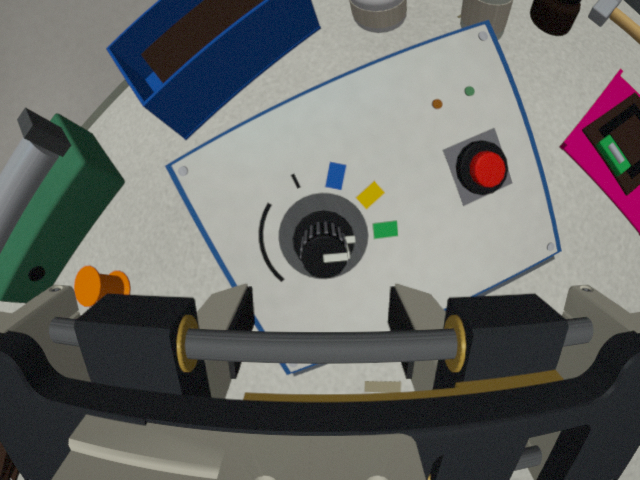

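The pointer line (325,258 to 347,257) points at the green mark (386,230). I'll check its angle and the dial's height, and plan the button.

Run:
```python
from h import *
g=np.load('geo.npz');n,Y,D,B=[g[k] for k in('n','Y','D','B')];U=np.cross(Y,n)
for u,v in((325,258),(345,257),(340,257),(386,230),(316,262),(330,268),(488,168)):
    w=pt('w3',u,v,1)-D; print(u,v,'ang',np.degrees(np.arctan2(-w@Y,w@U)).round(1),'r',(np.hypot(w@Y,w@U)*1e3).round(1),'h',(w@n*1e3).round(1))
P,C,ok=cloud('w3',280,365,230,282);h=(P-D)@n;t=ok&(h>.044)&(h<.06);print('top h',np.median(h[t]),np.percentile(h[t],[10,90]))
wt=t&(C.min(1)>130);w=P[wt]-D;print('white',wt.sum());A=np.c_[w@U,-w@Y];m=A-A.mean(0);d=np.linalg.svd(m)[2][0];print('dir',np.degrees(np.arctan2(d[1],d[0])),A.mean(0))
P,C,ok=cloud('w3',450,515,130,205);h=(P-D)@n;r,gg,b=C.T;m=ok&(r>130)&(gg<80)&(h>.015);Bt=P[m].mean(0);print('btn',Bt,h[m].mean(),'vs',B)
s=robot.observe();R0=R.from_euler('xyz',s['tool_rot']).as_matrix()
print('to 60mm above btn top',step(Bt+.06*n,R0),'to exact normal',step(Bt,np.c_[np.cross(Y,-n),Y,-n]),step(Bt,np.c_[np.cross(-Y,-n),-Y,-n]))
```

```text
325 258 ang 120.1 r 0.8 h 49.8
345 257 ang 112.9 r 14.2 h 49.8
340 257 ang 111.7 r 10.8 h 50.0
386 230 ang 108.8 r 50.7 h 1.6
316 262 ang -96.6 r 6.2 h 48.7
330 268 ang 176.2 r 8.6 h 49.2
488 168 ang 89.4 r 138.5 h 22.0
top h 0.04890362636759913 [0.04778979 0.0498495 ]
white 182
dir -69.90838814275837 [-0.00288998  0.00767615]
btn [ 0.48447079 -0.12857739  0.1204636 ] 0.02176755007781632 vs [ 0.49475973 -0.13161553  0.10152202]
to 60mm above btn top (array([0.571, 1.27 , 0.437]), array([0., 0., 0.])) to exact normal (array([0.586, 1.262, 1.036]), array([ 0.0118, -0.0028,  0.8586])) (array([0.586, 1.262, 1.036]), array([ 0.002 ,  0.0086, -0.1413]))
```

Run:
```python
from h import *
g=np.load('geo.npz');n,Y,D=[g[k] for k in('n','Y','D')];U=np.cross(Y,n)
Bt=np.array([.48447,-.12858,.12046])
for u,v in((458,168),(461,180),(475,190),(470,195),(490,195),(468,145),(500,150),(455,150)):
    w=pt('w3',u,v,1)-Bt;print(u,v,'r',(np.hypot(w@Y,w@U)*1e3).round(1),'h',((pt('w3',u,v,1)-D)@n*1e3).round(1))
s=robot.observe();R0=R.from_euler('xyz',s['tool_rot']).as_matrix();z=R0[:,2]
a=np.radians(9);zt=-n*np.cos(a)-U*np.sin(a)
ax=np.cross(z,zt);ax/=np.linalg.norm(ax);ang=np.arccos(z@zt);R1=R.from_rotvec(ax*ang).as_matrix()@R0
print('now->40mm above',step(Bt+.04*n,R1),np.degrees(ang))
```

```text
458 168 r 20.8 h 8.0
461 180 r 21.0 h 8.8
475 190 r 19.3 h 12.1
470 195 r 25.0 h 0.5
490 195 r 27.5 h 0.1
468 145 r 20.5 h 5.7
500 150 r 20.1 h 11.9
455 150 r 24.0 h 0.2
now->40mm above (array([0.576, 1.267, 0.637]), array([-0.0176, -0.0373, -0.    ])) 7.426220523105976
```

>>> {"method": "move_arm", "body": {
  "motion": [
    [0.15,0.33,0,0,0,0],
    [0.3,0.65,0,0,0,0],
    [0.3,0.65,0,0,0,0]
  ],
  "fingers": -1,
  "newtons": 20
}}

```text
time: 15.42
tool_pos: [0.4562, -0.0516, 0.2095]
tool_rot: [-2.917, -0.442, -0.794]
contact_force: [0.6, -0.1, -0.1]
opening: 0.039
grip_force: 0.0
```

>>> {"method": "move_arm", "body": {
  "motion": [
    [0.14,0.31,0.1,-0.009,-0.018,0],
    [0.276,0.617,0.3,-0.0176,-0.0373,0],
    [0.276,0.617,0.637,-0.0176,-0.0373,0],
    [0.276,0.617,0.637,-0.0176,-0.0373,0],
    [0.276,0.617,0.637,-0.0176,-0.0373,0]
  ]
}}

```text
time: 16.05
tool_pos: [0.4647, -0.1221, 0.154]
tool_rot: [-2.981, -0.328, -0.764]
contact_force: [0.2, 0.3, 0.5]
opening: 0.0005
grip_force: 0.0
```

Run:
```python
exec(open('st.py').read())
Bt=np.array([.48447,-.12858,.12046]);I=Rm
for h in(.04,.003,-.006,-.008,): print(h,step(Bt+h*n,Rm)[0])
```

```text
pos Y,U,h mm [-138.8   -0.9   61.3] F Y,U,n [0.3 0.3 0.4] toolx deg from up cw 25.7 open 0.0005 0.0 q [-0.454  0.176  2.057  0.105  0.552  1.775] 16.05 [ 0.18  0.24 -0.  ]
0.04 [ 0.012 -0.001 -0.007]
0.003 [ 0.066 -0.026  0.358]
-0.006 [ 0.079 -0.032  0.447]
-0.008 [ 0.082 -0.034  0.467]
```

>>> {"method": "move_arm", "body": {
  "motion": [
    [0.04,-0.015,0.2,0,0,0],
    [0.066,-0.026,0.358,0,0,0],
    [0.073,-0.03,0.4,0,0,0],
    [0.079,-0.032,0.447,0,0,0],
    [0.079,-0.032,0.447,0,0,0]
  ]
}}

```text
time: 16.68
tool_pos: [0.4877, -0.1298, 0.1164]
tool_rot: [-2.98, -0.33, -0.765]
contact_force: [-3.5, 3.1, 6.1]
opening: 0.0008
grip_force: 3.4
```

```bash
python3 st.py
```

```text
pos Y,U,h mm [-139.5    1.3   16.6] F Y,U,n [ 1.9 -0.6  7.4] toolx deg from up cw 25.7 open 0.0008 3.4 q [-0.446  0.282  2.051  0.121  0.449  1.763] 16.675 [0.57 0.21 0.21]
```

>>> {"method": "move_arm", "body": {
  "motion": [
    [0.002,-0.001,0.015,0,0,0],
    [0.003,-0.002,0.025,0,0,0],
    [0.003,-0.002,0.025,0,0,0]
  ]
}}

```text
time: 17.05
tool_pos: [0.4882, -0.1299, 0.1157]
tool_rot: [-2.98, -0.331, -0.765]
contact_force: [-16.4, 6.6, 27.0]
opening: 0.0007
grip_force: 15.8
```

```bash
python3 st.py
```

```text
pos Y,U,h mm [-139.4    1.4   15.6] F Y,U,n [ 1.5 -1.8 32.2] toolx deg from up cw 25.7 open 0.0007 15.8 q [-0.445  0.284  2.051  0.122  0.446  1.763] 17.05 [0.57 1.09 0.02]
```

The stop is reached (32 N, stiff). I'll back off.

>>> {"method": "move_arm", "body": {
  "motion": [
    [-0.04,0.015,-0.25,0,0,0],
    [-0.07,0.03,-0.5,0,0,0],
    [-0.07,0.03,-0.95,0,0,0],
    [-0.07,0.03,-0.95,0,0,0]
  ]
}}

```text
time: 17.55
tool_pos: [0.4505, -0.1186, 0.2029]
tool_rot: [-2.978, -0.336, -0.766]
contact_force: [0.5, -1.0, -1.0]
opening: 0.0002
grip_force: 0.0
```

Run:
```python
exec(open('st.py').read())
snap('wrist','w4')
```

```text
pos Y,U,h mm [-139.6   11.   110.9] F Y,U,n [-0.8  0.1 -1.3] toolx deg from up cw 25.7 open 0.0002 0.0 q [-0.463  0.07   2.02   0.092  0.686  1.786] 17.55 [ 0.17  0.21 -0.02]
```

View pics/w4.png

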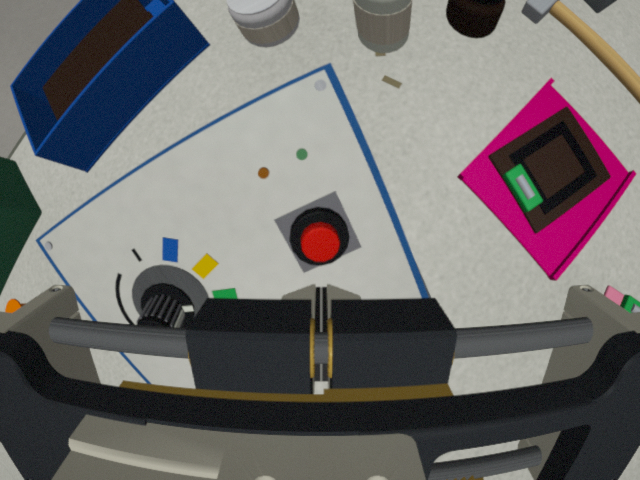

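The red button (319,240) is out again, the green-clip panel (550,170) is undisturbed in its tray, and the robot touches nothing.

```bash
python3 -c "
from cell import robot
print(robot.hand_in())"
```

```text
the job is handed in; nothing more can be done
None
```

The panel in the magenta tray has the green clip, so I turned the dial to the green mark, where it sprang fully out. Then I pressed the red start button to its stop, released it and handed the job in at about 17.6 s, with the panels and everything else untouched.

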